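# Wedge the lollipop block tight in its counter base

### The job

The pale lollipop block sits loose in its dark wooden base on the white plinth. Put the yellow wedge down on the base, thin end first into the tapering slot beside the block with its straight face against the block, then tap or push its thick end along until the block is locked tight against the rubber-faced fence: firm, so that the wedge stops yielding, but without forcing it, or the block splits. Leave the wedge lying flat in the slot and let go of it; the goods around stay where they are.

Things in the scene. Friction and masses are not known exactly. Their poses are not given: they have to be found in the camera images.
- base: dark wooden counter base, screwed to a white plinth (top at world z = 180 mm). Origin under the board; +x along the slot, the way the wedge is driven, +y to the tapered rail. Board x -130 to +80, y -80 to +80 mm, top at z = 10 mm, bare below x = -50 mm. On it, tops at z = 32 mm: tapered rail, end stop (face at x = 60.5 mm, stops the block), rubber-faced fence, guide rail at y = -62 mm
- block: pale wooden lollipop block with two rows of five holes, 110 x 60 x 22 mm (x, y, z), 0.18 to 0.35 kg, origin at the centre of its underside, lying on the board between fence and slot with a few mm of play. Its +y face is one wall of the slot. The wedge must press it with at least 4 N; above 30 N between wedge and block it splits
- wedge: yellow wedge, 100 mm long, 0.10 to 0.16 kg, upright. Origin on its underside; x runs from thick end (-50 mm) to rounded thin end (+50 mm). Straight face at y = -8 mm; slanted face (+y): 10 mm wide at the thin end, 22 mm at the thick end. Tapered part 24 mm high; above it, along the straight face, a parallel rib 10 mm wide (y -8 to +2 mm) up to z = 46 mm, to be pinched above block and rail
- rail_start (a point): near end of the tapered rail's inner face, at the board's top (base x = -50, y = 41.6 mm). The rail, 16 mm thick, runs on to x = +65 mm; its inner face lies at base y = 35.6 mm - 0.12 x, so the slot narrows towards +x
- fence_face (a point): nominal place of the fence's springy rubber face (base x = 5, y = -35 mm). The fence's packing differs from base to base and is not measured: the real face lies 0 to 4.5 mm farther to -y, so the wedge locks with its thin end anywhere from base x = +5 to +50 mm: feel for it
- wedge_grip (a point): point in the rib at which to pinch the wedge across y (wedge x = -10, y = -3, z = 36 mm)
- slot_mouth (a point): middle of the slot's open end, on the board's top (base x = -50, y = +34.5, z = 10 mm), where the slot is 13 to 16 mm wide at the start between the block and the tapered rail
- wedge_tip (a point): thin end of the wedge, on its underside, on the middle line of the rib (wedge x = +50, y = -3, z = 0 mm)
- wedge_butt (a point): thick end of the wedge, where to push it: 15 mm above the underside (wedge x = -50, y = -3 mm). Outside the slot, in front of the block, even when locked. The wedge slides with 0 to 9 N, then stiffens within a few mm and holds by friction; a push of 20 to 25 N locks it, above 30 N may split the block
- sweet_tub_1: clear tub of sweets with a red screw lid, 69 mm across, 97 mm high; a bystander, origin at the middle of its underside
- sweet_box_3: pink and purple carton, 43x101x63 mm; a bystander, origin at the middle of its underside
- sweet_tub_3: clear tub with a yellow lid, 63 mm across, 110 mm high; a bystander, origin at the middle of its underside
- mint_tin_0: round tin, red and white lid, 67 mm across, 23 mm high; a bystander, origin at the middle of its underside
- lollipop_1: brown-striped lollipop lying down, 135x45x13 mm; a bystander, origin at the middle of its underside
- ribbon_spool: pink ribbon spool, 60x92x28 mm; a bystander, origin at the middle of its underside
- sweet_box_6: flat light blue carton, 50x112x20 mm; a bystander, origin at the middle of its underside

How it is judged:
By the outcome, as a careful person would: the job done as asked, in the order asked, and still so for the second after the job is handed in, with the robot touching nothing.
It also fails if it takes over 56 s, if anything falls off the work surface, if the arm or the gripper's body presses on something with over 40 N, if the wrist force passes 120 N, or if a joint passes its speed limit or range.

### The arm

A 6-joint arm with a two-finger parallel gripper is mounted at the origin on a cart in front of the work surface, level with it; the furniture and walls round the work are solid. World frame = base frame: x ahead of the robot, y to its left, z up, the work surface at z = 0. Lengths are in m, angles in rad, forces in N, time in s.
With the tool pointing down it reaches from about 0.375 to 0.975 m from the base axis. Payload 3.8 kg.
Tool frame: the origin (TCP) lies on the mounting face of the last link; the fingertips stand 173 mm ahead of it and the grasp point (between the pads) lies 155 mm ahead of it; z points along the fingers, y is the line along which they close (so a half turn about z gives the same grasp; the last joint's range is limited). The gripper opens to 85 mm and grips with 20 to 120 N. Pads are 22 mm wide; open, the fingers measure 114 mm over their backs; the gripper's body (76 mm by 85 mm) begins 54 mm behind the grasp point. The pads swing forward as they close: fully open they stand 13 mm farther back than shut.
Start: joints at [-1.283, 0.264, 1.604, -0, 1.274, -0.037], TCP at [0.215, -0.64, 0.405] pointing down, gripper open.
Joint ranges: [-2.63, 2.63], [-0.94, 2.18], [0.31, 2.57], [-1.31, 4.45], [0, 2.66], [-2.55, 2.55]. Speed limits (rad/s): [2.57, 2.57, 3.14, 3.14, 3.14, 3.14].

### API

Orientations are given as a rotation vector (axis times angle).
In Python, from workcell import bot gives the robot as it stands.
- The arm moves only by the tool drive_tool, never from a script. Its argument "increments" is a list of rows, each an object with "delta_pos": the shift along the tool's x, y, z in mm, a list of three; "turn": the turn about the tool's z in rad; "jaw": the opening, from -1 (shut) to 1 (fully open). A call has 1 to 8 rows; each row shifts and turns the commanded pose from where the row before left it, along the tool's axes as they then stand; what a row does not reach is not made up. A row lasts 1/12 s, in which the tool goes at most 41.7 mm and 7.16 degrees, less where a joint would pass 70% of its speed; a pose out of reach is approached as far as the arm can. A call is refused whole if a number of a shift passes 41.7 or a number of a turn 0.125, either way. A call with a gripper value outside its range is refused whole. The fingers move at their own pace and stop on an object; "grip_force" is the grip in N (left out, the last holds). Time passes only in rows, so rows that do not move let the fingers close. It gives the time, the measured TCP pose, the force, the opening and the grip force at its end, in the units of the state.
- bot.read_state(): the state, without advancing time (a new reading comes with each control period).
- bot.read_camera(name): name is "scene" or "side" or "wrist"; returns a dict with "pixels" (384x512x3 uint8, red, green, blue), "fovy" (degrees; the focal length in pixels is half the picture's height over the tangent of half this angle, whatever the lens; pixels are square), "cx", "cy" (the principal point, pixels), "camera_from_world" (4x4, takes a point from world to camera coordinates); the wrist camera has in their place "hand_eye" (4x4, takes a point from camera to tool coordinates, whose origin is the TCP and whose axes are the flange's). Camera axes: x right, y down, z forward; pixel columns grow to the right and rows downward; lengths in m; the calibration is good to about 2 mm. A picture is of the moment at which its call begins: read the wrist's pose just before it. There is no depth.
- bot.finish_job(): hands the job in; it is judged then, once.
The state is a dict: "time": time; "q": joint angles; "joint_vel": joint speeds; "joint_torque": joint torques, N m; "tool_pos": TCP position; "tcp_rot": TCP orientation; "wrist_force": force on the tool from outside, world axes, zero at the start; "torque": the same for the moment, N m; "width": opening from 0.0 (shut) to 1.0 (fully open); "grip_force": force on a finger pad.
Only numpy, scipy, OpenCV 4.12 (cv2) and the standard library are available. Lean on these libraries where they do the work, as an engineer would, in place of code of your own. Each camera call takes 0.05 s, during which the arm holds its last target. There are 200 camera calls.

## Working session

There is one attempt and no reset: what is moved stays moved. The work goes in short steps, Python scripts to look and compute and a tool call to move; the robot and the scene stay as the last step left them, time stands still between calls to the robot, and variables do not carry over. Pictures are saved under pics/ and viewed, at most 10 in all, crops included, and the job is handed in when it is done.

Besides the shell and the picture viewer there is one more tool, called by a JSON object that holds its "op" and its "data". drive_tool: Moves the arm, as the interface text tells. Its arguments: {"type":"object","properties":{"increments":{"type":"array"},"grip_force":{"type":"number"}},"required":["increments"]}

```bash
mkdir -p pics; cat > h.py <<'E'
import numpy as np, cv2
from scipy.spatial.transform import Rotation as R
from workcell import bot
def T_tool(s):
    T=np.eye(4);T[:3,:3]=R.from_rotvec(s["tcp_rot"]).as_matrix();T[:3,3]=s["tool_pos"];return T
def shot(n):
    s=bot.read_state();c=bot.read_camera(n)
    f=192/np.tan(np.radians(c["fovy"])/2)
    K=np.array([[f,0,c["cx"]],[0,f,c["cy"]],[0,0,1]])
    W=T_tool(s)@np.array(c["hand_eye"]) if "hand_eye" in c else np.linalg.inv(np.array(c["camera_from_world"]))
    return c["pixels"],K,W
def ray(p,K,W,z):
    p=np.atleast_2d(p).astype(float);d=np.c_[p,np.ones(len(p))]@np.linalg.inv(K).T@W[:3,:3].T
    o=W[:3,3];return o+d*((z-o[2])/d[:,2])[:,None]
def proj(P,K,W):
    P=np.atleast_2d(P);c=(P-W[:3,3])@W[:3,:3];q=c@K.T;return q[:,:2]/q[:,2:]
def save(name,im): cv2.imwrite("pics/"+name,cv2.cvtColor(im,cv2.COLOR_RGB2BGR))
E
python3 - <<'E'
from h import *
for n in("scene","side","wrist"):
    im,K,W=shot(n);save(n+"0.png",im);np.savez(n+"0.npz",im=im,K=K,W=W);print(n,K[0,0],W.round(3).tolist())
print(bot.read_state())
E
```

```text
scene 399.49309402153017 [[-0.597, -0.565, 0.57, -0.027], [-0.803, 0.42, -0.423, 0.439], [-0.001, -0.71, -0.704, 0.939], [0.0, 0.0, 0.0, 1.0]]
side 413.1411146768968 [[-1.0, -0.01, -0.005, 0.544], [-0.001, 0.537, -0.844, 0.937], [0.011, -0.843, -0.537, 0.805], [0.0, 0.0, 0.0, 1.0]]
wrist 300.1646501894019 [[0.32, -0.904, -0.284, 0.287], [-0.948, -0.306, -0.094, -0.615], [-0.002, 0.3, -0.954, 0.372], [0.0, 0.0, 0.0, 1.0]]
{'time': 0.15, 'q': array([-1.28292085e+00,  2.64577592e-01,  1.60508751e+00,  5.37505192e-06,
        1.27370579e+00, -3.68926034e-02]), 'joint_vel': array([-0.00055458, -0.0013892 , -0.00113839, -0.00024465, -0.00089956,
       -0.00052804]), 'joint_torque': array([ 2.69176362e-04, -5.15906274e+01, -3.67959845e+01,  2.26392780e-05,
        8.02538503e-03,  2.05348817e-05]), 'tool_pos': array([ 0.21531127, -0.63945073,  0.40363476]), 'tcp_rot': array([-3.09852263e+00, -5.07617722e-01,  3.41410249e-04]), 'wrist_force': array([-0.5145847 ,  0.31611968, -0.28632102]), 'torque': array([-0.04466893,  0.04762904,  0.02659075]), 'grip_force': 0.0, 'width': 0.994300599184616}
```

View pics/scene0.png

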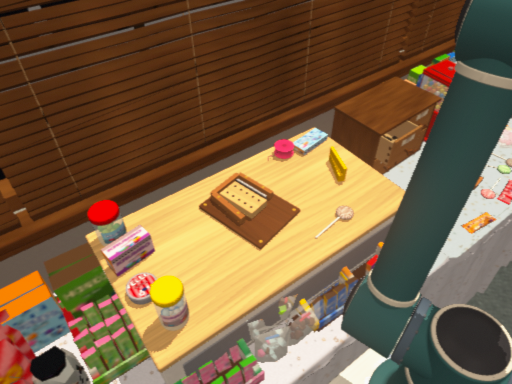

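View pics/side0.png

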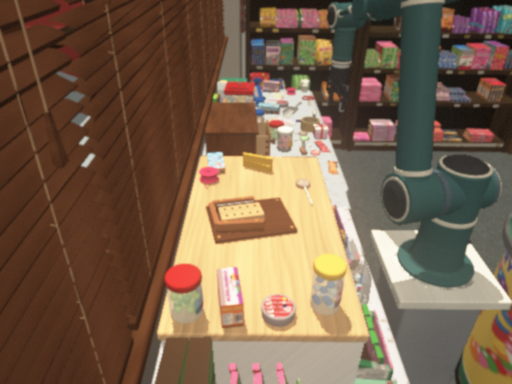

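The overview shows the base with block at about (248,205) in the scene view and (250,215) in the side view. The yellow wedge is at (338,163) and (257,162). Next I'll enlarge both areas.

```bash
python3 - <<'E'
from h import *
a=np.load("scene0.npz");b=np.load("side0.npz")
x=cv2.resize(a["im"][135:255,190:360],None,fx=4.2,fy=4.2,interpolation=cv2.INTER_CUBIC)
y=cv2.resize(b["im"][145:250,195:325],None,fx=5,fy=5,interpolation=cv2.INTER_CUBIC)
save("cs.png",x);save("cd.png",y)
for d,p in((a,[[338,175],[200,208],[263,245],[300,210],[240,175]]),(b,[[257,168],[213,240],[297,232],[287,200],[210,200]])):
    for z in(0,.19):print(z,ray(p,d["K"],d["W"],z).round(3).tolist())
E
```

```text
0 [[0.63, -0.385, -0.0], [0.782, 0.078, -0.0], [0.544, 0.005, 0.0], [0.585, -0.172, 0.0], [0.833, -0.112, 0.0]]
0.19 [[0.497, -0.218, 0.19], [0.618, 0.151, 0.19], [0.428, 0.093, 0.19], [0.461, -0.048, 0.19], [0.659, -0.001, 0.19]]
0 [[0.52, -0.574, 0.0], [0.662, -0.091, 0.0], [0.393, -0.137, 0.0], [0.413, -0.33, 0.0], [0.692, -0.325, 0.0]]
0.19 [[0.526, -0.217, 0.19], [0.634, 0.152, 0.19], [0.429, 0.116, 0.19], [0.444, -0.031, 0.19], [0.657, -0.027, 0.19]]
```

View pics/cs.png

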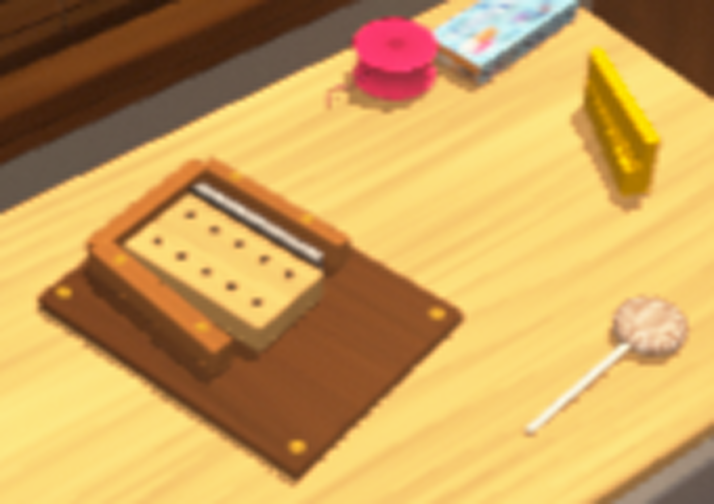

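View pics/cd.png

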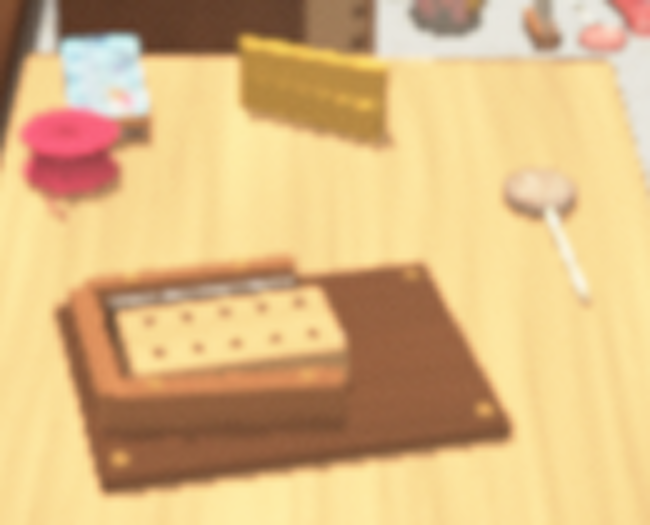

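The board lies on a surface at z = 0.18 and both views agree on that. The bare end points towards the robot, and the wedge is near (0.51, -0.22). I'll move the wrist camera above.

{"op": "drive_tool", "data": {"increments": [{"delta_pos": [28,-26,-12],"turn": 0,"jaw": 1},{"delta_pos": [28,-26,-12],"turn": 0,"jaw": 1},{"delta_pos": [28,-26,-12],"turn": 0,"jaw": 1},{"delta_pos": [28,-26,-12],"turn": 0,"jaw": 1},{"delta_pos": [28,-26,-12],"turn": 0,"jaw": 1},{"delta_pos": [28,-26,-12],"turn": 0,"jaw": 1},{"delta_pos": [28,-26,-12],"turn": 0,"jaw": 1},{"delta_pos": [28,-26,-12],"turn": 0,"jaw": 1}]}}

```text
time: 0.82
tool_pos: [0.3616, -0.3693, 0.501]
tcp_rot: [-3.1, -0.507, 0.0]
wrist_force: [-0.4, -1.4, -0.2]
width: 0.999
grip_force: 0.0
```

{"op": "drive_tool", "data": {"increments": [{"delta_pos": [28,-26,-8],"turn": 0,"jaw": 1},{"delta_pos": [28,-26,-8],"turn": 0,"jaw": 1},{"delta_pos": [28,-26,-8],"turn": 0,"jaw": 1},{"delta_pos": [28,-26,-8],"turn": 0,"jaw": 1},{"delta_pos": [28,-26,-8],"turn": 0,"jaw": 1},{"delta_pos": [28,-26,-8],"turn": 0,"jaw": 1},{"delta_pos": [28,-26,-8],"turn": 0,"jaw": 1},{"delta_pos": [0,0,0],"turn": 0,"jaw": 1}]}}

```text
time: 1.48
tool_pos: [0.4911, -0.131, 0.5583]
tcp_rot: [-3.097, -0.518, -0.007]
wrist_force: [0.6, 0.6, 0.5]
width: 1.002
grip_force: 0.0
```

```bash
python3 - <<'E'
from h import *
im,K,W=shot("wrist");np.savez("wrist1.npz",im=im,K=K,W=W);save("w1.png",cv2.resize(im,(768,576),interpolation=cv2.INTER_CUBIC))
s=bot.read_state();print(s["tool_pos"],s["tcp_rot"],W.round(3).tolist())
E
```

```text
[ 0.49016077 -0.13319221  0.55742194] [-3.09875630e+00 -5.16889587e-01 -2.43161864e-03] [[0.326, -0.903, -0.279, 0.563], [-0.945, -0.312, -0.095, -0.106], [-0.001, 0.295, -0.955, 0.527], [0.0, 0.0, 0.0, 1.0]]
```

View pics/w1.png

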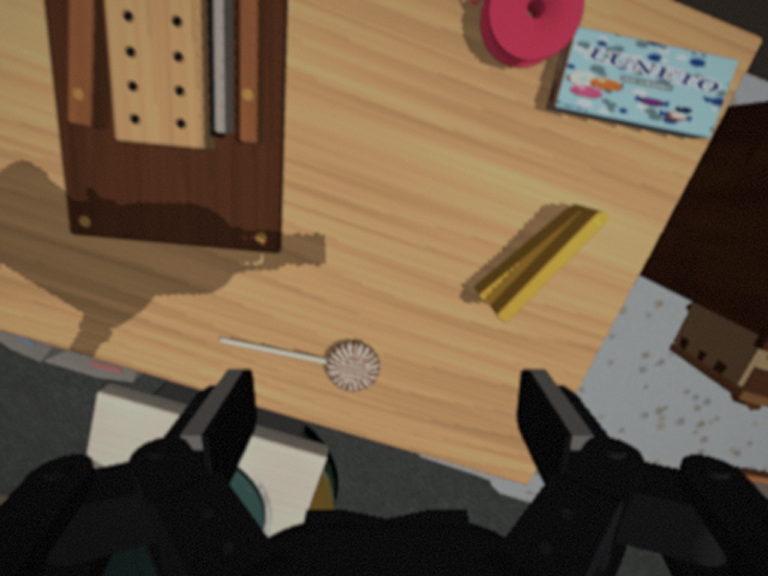

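The wrist view shows the wedge's bright rib top from (603,212) to (502,315) in 1.5x pixels, with the dark ledge widening towards the lower-left. So the thin end is at the upper right. The base sits at the upper left with near corners at (72,233) and (282,250). The block's near end is at about (115,138) to (210,148).

```bash
python3 - <<'E'
from h import *
d=np.load("wrist1.npz");im,K,W=d["im"],d["K"],d["W"]
hsv=cv2.cvtColor(im,cv2.COLOR_RGB2HSV)
sub=hsv[130:220,305:410]
for v in(120,150,170):
    m=np.zeros(im.shape[:2],np.uint8);m[130:220,305:410]=((sub[...,1]>190)&(sub[...,2]>v)&(sub[...,0]>18)&(sub[...,0]<35))*255
    c=max(cv2.findContours(m,0,1)[0],key=cv2.contourArea);r=cv2.minAreaRect(c)
    b=cv2.boxPoints(r);P=ray(b,K,W,.226)
    print(v,r,P.round(4)[:,:2].tolist(),[round(float(np.linalg.norm(P[i]-P[i-1])),4) for i in range(4)])
x=cv2.resize(im[125:225,300:415],None,fx=5,fy=5,interpolation=cv2.INTER_CUBIC)
y=cv2.resize(im[0:175,25:200],(500,500),interpolation=cv2.INTER_CUBIC)
save("c1.png",np.hstack([cv2.copyMakeBorder(x,0,500-x.shape[0],0,0,0),y])[:, :]) 
print(x.shape)
E
```

```text
Traceback (most recent call last):
ValueError: max() iterable argument is empty
```

```bash
python3 - <<'E'
from h import *
d=np.load("wrist1.npz");im,K,W=d["im"],d["K"],d["W"]
hsv=cv2.cvtColor(im,cv2.COLOR_RGB2HSV)
print("rib",hsv[175,366:374].tolist(),"ledge",hsv[172,352:362].tolist(),"table",hsv[150,330].tolist())
x=cv2.resize(im[125:225,305:415],None,fx=3.6,fy=3.6,interpolation=cv2.INTER_CUBIC)
y=cv2.resize(im[0:175,25:200],(400,400),interpolation=cv2.INTER_CUBIC)
save("c1.png",np.hstack([cv2.copyMakeBorder(x,0,400-x.shape[0],0,0,0),y])) 
E
```

```text
rib [[22, 171, 167], [22, 170, 177], [23, 168, 179], [23, 167, 182], [24, 169, 178], [24, 167, 179], [23, 168, 181], [23, 169, 180]] ledge [[18, 178, 126], [19, 180, 125], [19, 177, 124], [19, 186, 115], [19, 185, 106], [19, 178, 96], [19, 183, 88], [19, 187, 83], [19, 190, 82], [19, 186, 81]] table [16, 119, 178]
```

View pics/c1.png

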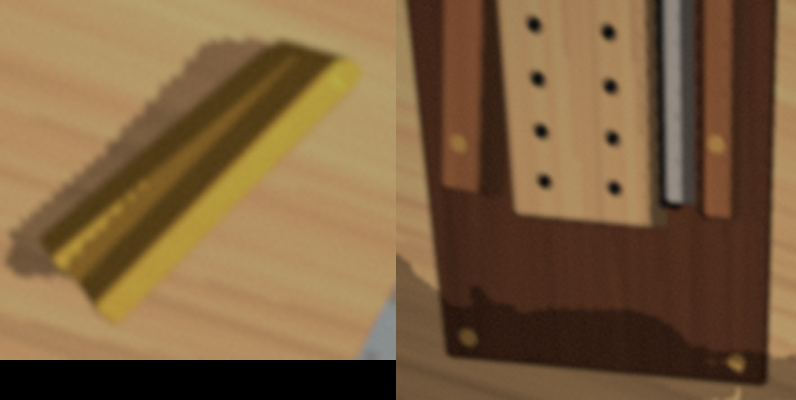

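The crop confirms it: the ledge wedges out towards the upper right (thin end) and the rib lies along the lower-right straight face. Board corners, rail end and block end are all clear.

```bash
python3 - <<'E'
from h import *
d=np.load("wrist1.npz");im,K,W=d["im"],d["K"],d["W"]
hsv=cv2.cvtColor(cv2.resize(im,None,fx=4,fy=4,interpolation=cv2.INTER_CUBIC),cv2.COLOR_RGB2HSV)
m=np.zeros(hsv.shape[:2],np.uint8);s=(slice(520,900),slice(1220,1660))
q=hsv[s];m[s]=((q[...,1]>150)&(q[...,2]>145)&(q[...,0]>19))*255
m=cv2.morphologyEx(m,cv2.MORPH_OPEN,np.ones((13,13)))
c=max(cv2.findContours(m,0,1)[0],key=cv2.contourArea)
pc=(c[:,0]+.5)/4-.5
P=ray(pc,K,W,.226)
r=cv2.minAreaRect((P[:,:2]*1000).astype(np.float32));print("rib top mm",r,cv2.boxPoints(r).round(1).tolist())
def q1(u,v,z): return ray([[25+(u-396)*175/400,v*175/400]],K,W,z)[0,:2]*1000
for n,u,v,z in(("board L",448,354,.19),("board R",766,384,.19),("boardR far",777,5,.19),("boardL far",407,5,.19),("railend out",443,187,.212),("rail end in",477,192,.212),("blk L",515,213,.212),("blk R",653,227,.212),("fence near outer",731,217,.212),("blk Lfar",500,20,.212),("blk Rfar",648,20,.212)):print(n,q1(u,v,z).round(1))
E
```

```text
rib top mm ((525.8270263671875, -238.48265075683594), (8.90823745727539, 97.92485046386719), 68.72883605957031) [[478.6000061035156, -224.89999389648438], [569.7999877929688, -260.3999938964844], [573.0999755859375, -252.10000610351562], [481.79998779296875, -216.60000610351562]]
board L [428.6  99.3]
board R [465.3 -53.7]
boardR far [628.1 -14.9]
boardL far [576.3 135.8]
railend out [510.3  97.5]
rail end in [513.1  83.3]
blk L [509.8  66.3]
blk R [523.7   8.1]
fence near outer [538.9 -23.3]
blk Lfar [582.2  83.8]
blk Rfar [601.7  27.2]
```

Rib top measures 98 x 9 mm (expected 100 x 10), heading -21.3°, and the grip point is at about (516.5, -234.8) mm. The base yaw is about 13.5°. I'll go above the wedge and turn +0.70 rad.

{"op": "drive_tool", "data": {"increments": [{"delta_pos": [-2,26,18],"turn": 0,"jaw": 1},{"delta_pos": [-2,26,18],"turn": 0,"jaw": 1},{"delta_pos": [-2,26,18],"turn": 0,"jaw": 1},{"delta_pos": [-2,26,18],"turn": 0,"jaw": 1},{"delta_pos": [0,0,10],"turn": 0.117,"jaw": 1},{"delta_pos": [0,0,10],"turn": 0.117,"jaw": 1},{"delta_pos": [0,0,10],"turn": 0.117,"jaw": 1},{"delta_pos": [0,0,5],"turn": 0.117,"jaw": 1}]}}

```text
time: 2.2
tool_pos: [0.5133, -0.2385, 0.4471]
tcp_rot: [-3.132, 0.237, 0.006]
wrist_force: [0.9, 0.1, 0.5]
width: 0.999
grip_force: 0.0
```

{"op": "drive_tool", "data": {"increments": [{"delta_pos": [0,0,5],"turn": 0.117,"jaw": 0.6},{"delta_pos": [0,0,0],"turn": 0.117,"jaw": 0.2},{"delta_pos": [0,0,0],"turn": 0,"jaw": 0.2},{"delta_pos": [0,0,0],"turn": 0,"jaw": 0.2}]}}

```text
time: 2.53
tool_pos: [0.5139, -0.2381, 0.4441]
tcp_rot: [3.086, -0.586, -0.002]
wrist_force: [0.0, -0.6, 0.3]
width: 0.599
grip_force: 0.0
```

```bash
python3 - <<'E'
from h import *
im,K,W=shot("wrist");np.savez("wrist2.npz",im=im,K=K,W=W);save("w2.png",cv2.resize(im,(768,576),interpolation=cv2.INTER_CUBIC))
s=bot.read_state();T=T_tool(s);print(s["tool_pos"],s["width"],np.degrees(np.arctan2(T[1,0],T[0,0])),T[:3,2],s["q"])
hsv=cv2.cvtColor(cv2.resize(im,None,fx=4,fy=4,interpolation=cv2.INTER_CUBIC),cv2.COLOR_RGB2HSV)
for v in(100,145):
    m=((hsv[...,1]>150)&(hsv[...,2]>v)&(hsv[...,0]>19)&(hsv[...,0]<32)).astype(np.uint8)*255
    m=cv2.morphologyEx(m,cv2.MORPH_OPEN,np.ones((13,13)))
    c=max(cv2.findContours(m,0,1)[0],key=cv2.contourArea)
    P=ray((c[:,0]+.5)/4-.5,K,W,.226);r=cv2.minAreaRect((P[:,:2]*1000).astype(np.float32));print(r)
E
```

```text
[ 0.514085   -0.23790962  0.44445406] 0.6000937211045833 -21.485814726376475 [-5.70768586e-04 -5.33867720e-05 -9.99999836e-01] [-4.77308483e-01  3.63516768e-02  1.79041574e+00 -3.20013095e-04
  1.31530770e+00  1.46856693e+00]
((536.8805541992188, -242.63221740722656), (9.045379638671875, 77.6829833984375), 68.5418472290039)
((536.703125, -242.6399688720703), (8.90087890625, 76.22809600830078), 68.54161834716797)
```

View pics/w2.png

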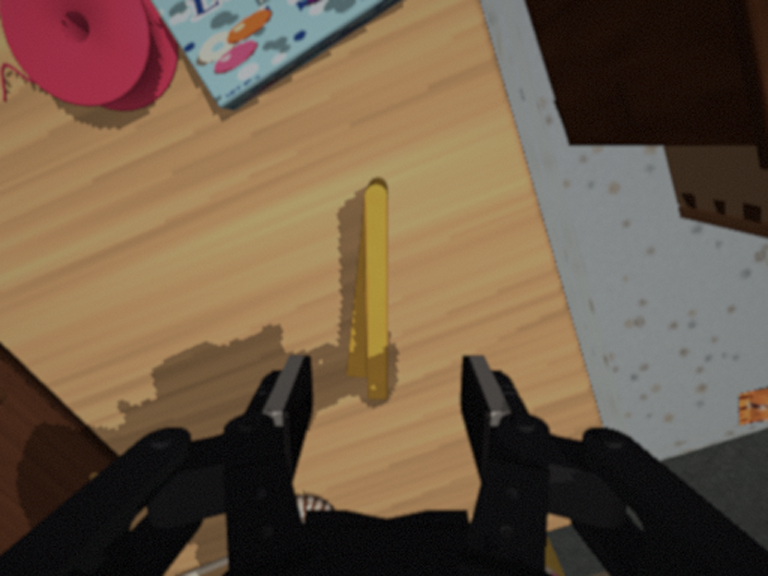

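The wedge stands alone below the open jaws: rib centre is at column 377, finger middle at 387, so it needs a 4 mm sideways shift. Descend so that the tips stay just above the ledge, then close.

{"op": "drive_tool", "data": {"increments": [{"delta_pos": [2,-4,20],"turn": 0,"jaw": 0.2},{"delta_pos": [0,0,24],"turn": 0,"jaw": 0},{"delta_pos": [0,0,20],"turn": 0,"jaw": -0.3},{"delta_pos": [0,0,0],"turn": 0,"jaw": -0.5},{"delta_pos": [0,0,0],"turn": 0,"jaw": -0.8},{"delta_pos": [0,0,0],"turn": 0,"jaw": -1},{"delta_pos": [0,0,0],"turn": 0,"jaw": -1},{"delta_pos": [0,0,0],"turn": 0,"jaw": -1}], "grip_force": 50}}

```text
time: 3.25
tool_pos: [0.5184, -0.2345, 0.3823]
tcp_rot: [3.085, -0.588, 0.004]
wrist_force: [0.7, -0.0, -1.1]
width: 0.104
grip_force: 52.6
```

{"op": "drive_tool", "data": {"increments": [{"delta_pos": [0,0,0],"turn": 0,"jaw": -1},{"delta_pos": [0,0,0],"turn": 0,"jaw": -1}]}}

```text
time: 3.42
tool_pos: [0.5181, -0.2343, 0.3816]
tcp_rot: [3.086, -0.589, 0.002]
wrist_force: [0.9, -0.4, -2.6]
width: 0.108
grip_force: 52.6
```

Gripped (9 mm opening, 52 N). Lift and carry to the base's bare end.

{"op": "drive_tool", "data": {"increments": [{"delta_pos": [0,0,-20],"turn": 0,"jaw": -1},{"delta_pos": [0,0,-30],"turn": 0,"jaw": -1},{"delta_pos": [-20,-26,-10],"turn": 0,"jaw": -1},{"delta_pos": [-20,-27,0],"turn": 0,"jaw": -1},{"delta_pos": [-20,-27,0],"turn": 0,"jaw": -1},{"delta_pos": [-20,-27,0],"turn": 0,"jaw": -1},{"delta_pos": [-20,-27,0],"turn": 0,"jaw": -1},{"delta_pos": [-20,-27,0],"turn": 0,"jaw": -1}]}}

```text
time: 4.08
tool_pos: [0.4649, -0.039, 0.4411]
tcp_rot: [-3.086, 0.59, -0.002]
wrist_force: [0.3, -0.3, -1.2]
width: 0.102
grip_force: 52.8
```

{"op": "drive_tool", "data": {"increments": [{"delta_pos": [-20,-27,0],"turn": 0,"jaw": -1},{"delta_pos": [-20,-27,0],"turn": 0,"jaw": -1},{"delta_pos": [-19,-26,0],"turn": 0,"jaw": -1},{"delta_pos": [0,0,0],"turn": -0.122,"jaw": -1},{"delta_pos": [0,0,0],"turn": -0.122,"jaw": -1},{"delta_pos": [0,0,0],"turn": -0.122,"jaw": -1},{"delta_pos": [0,0,0],"turn": -0.122,"jaw": -1},{"delta_pos": [0,0,0],"turn": -0.122,"jaw": -1}]}}

```text
time: 4.75
tool_pos: [0.4401, 0.056, 0.4411]
tcp_rot: [3.119, 0.376, 0.001]
wrist_force: [0.7, 0.1, -2.1]
width: 0.102
grip_force: 52.8
```

{"op": "drive_tool", "data": {"increments": [{"delta_pos": [0,0,0],"turn": 0,"jaw": -1},{"delta_pos": [0,0,0],"turn": 0,"jaw": -1}]}}

```text
time: 4.92
tool_pos: [0.4402, 0.0558, 0.441]
tcp_rot: [3.121, 0.36, 0.001]
wrist_force: [0.4, -0.3, -1.0]
width: 0.103
grip_force: 52.8
```

```bash
python3 - <<'E'
from h import *
im,K,W=shot("wrist");np.savez("wrist3.npz",im=im,K=K,W=W);save("w3.png",cv2.resize(im,(768,576),interpolation=cv2.INTER_CUBIC))
s=bot.read_state();T=T_tool(s);print(s["tool_pos"],s["width"],np.degrees(np.arctan2(T[1,0],T[0,0])),T[:3,2],s["wrist_force"],s["torque"])
E
```

```text
[0.44022419 0.05578384 0.44088243] 0.1057223192146147 13.149905812310559 [ 3.62336492e-04  2.48818037e-05 -9.99999934e-01] [ 0.39063375  0.15745604 -1.2721859 ] [0.04637635 0.0415537  0.02321293]
```

View pics/w3.png

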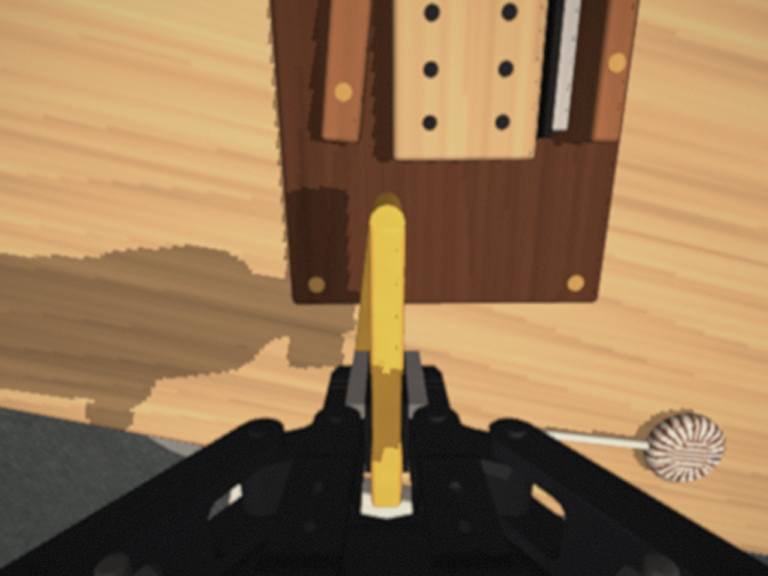

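The wedge hangs straight in the grip with its tip at (388,205). The slot mouth lies between the rail's inner corner (358,141) and the block's corner (396,160). The board's near edge is at row 300.

```bash
python3 - <<'E'
from h import *
d=np.load("wrist3.npz");im,K,W=d["im"],d["K"],d["W"]
g=cv2.cvtColor(im,cv2.COLOR_RGB2GRAY).astype(int)
a=np.radians(13.15);X=np.array([np.cos(a),np.sin(a)]);Y=np.array([-X[1],X[0]]);t=np.array([440.2,55.8])
def q(n,u,v,z):
    p=ray([[(u+.5)/1.5-.5,(v+.5)/1.5-.5]],K,W,z)[0,:2]*1000-t;print(n,(p@X).round(1),(p@Y).round(1))
for n,u,v,z in(("board L",293,302,.19),("board R",598,300,.19),("board edge L up",280,120,.19),("rail in",358,141,.212),("rail out",322,139,.212),("rail in far",372,3,.212),("blk L",396,160,.212),("blk R",534,160,.212),("blk Lfar",393.5,3,.212),("fence end",555,131,.212),("rib L",371,250,.2853),("rib R",404.5,250,.2853),("rib tip",387,206,.2853),("rib L2",371,330,.2853),("rib R2",404,330,.2853)):q(n,u,v,z)
for r in(8,30,60,85,100): 
    x=im[r,230:275].astype(int).sum(1);print(r,x.tolist())
E
```

```text
board L -0.3 48.2
board R 0.9 -108.9
board edge L up 87.8 48.8
rail in 78.4 12.0
rail out 79.2 26.9
rail in far 128.7 5.7
blk L 70.8 -3.9
blk R 70.8 -62.2
blk Lfar 128.7 -2.6
fence end 82.4 -69.7
rib L 48.3 4.5
rib R 48.3 -5.0
rib tip 60.6 -0.0
rib L2 24.0 4.7
rib R2 24.0 -5.1
8 [331, 326, 326, 324, 329, 329, 329, 331, 333, 337, 335, 339, 343, 336, 327, 296, 245, 183, 142, 126, 124, 118, 122, 123, 116, 112, 118, 126, 118, 121, 136, 184, 277, 374, 444, 487, 510, 513, 518, 521, 526, 526, 527, 523, 523]
30 [327, 332, 334, 331, 332, 330, 332, 337, 341, 339, 344, 338, 324, 296, 241, 180, 150, 126, 125, 126, 115, 125, 119, 125, 122, 128, 124, 127, 121, 127, 134, 182, 278, 374, 442, 487, 516, 521, 525, 525, 525, 528, 528, 528, 525]
60 [464, 467, 467, 451, 404, 358, 332, 340, 345, 335, 317, 263, 184, 157, 178, 199, 190, 175, 147, 127, 128, 134, 127, 125, 127, 127, 120, 131, 124, 130, 131, 180, 275, 370, 445, 492, 513, 522, 527, 534, 528, 534, 532, 533, 526]
85 [333, 337, 334, 335, 336, 339, 341, 329, 300, 251, 198, 167, 190, 206, 193, 197, 199, 196, 183, 149, 126, 127, 130, 133, 128, 126, 126, 131, 134, 129, 129, 171, 279, 382, 451, 492, 514, 526, 525, 531, 530, 534, 529, 529, 531]
100 [185, 185, 197, 192, 187, 199, 191, 191, 198, 196, 208, 205, 204, 200, 198, 196, 203, 200, 179, 145, 123, 130, 131, 124, 122, 137, 128, 123, 128, 125, 129, 169, 270, 374, 448, 487, 516, 523, 528, 533, 533, 528, 532, 528, 527]
```

The base is at +0.4° relative to the tool, the slot is about 15.4 mm wide, and the straight face needs a shift of about 3 mm towards the rail. I'll lower in front of the block, then slide the thin end in.

{"op": "drive_tool", "data": {"increments": [{"delta_pos": [0,-3,15],"turn": -0.006,"jaw": -1},{"delta_pos": [0,0,20],"turn": 0,"jaw": -1},{"delta_pos": [0,0,11],"turn": 0,"jaw": -1},{"delta_pos": [0,0,0],"turn": 0,"jaw": -1},{"delta_pos": [0,0,0],"turn": 0,"jaw": -1}]}}

```text
time: 5.38
tool_pos: [0.4393, 0.0586, 0.3941]
tcp_rot: [-3.119, -0.372, 0.003]
wrist_force: [0.2, -0.2, -0.9]
width: 0.105
grip_force: 52.8
```

{"op": "drive_tool", "data": {"increments": [{"delta_pos": [5,0,0],"turn": 0,"jaw": -1},{"delta_pos": [5,0,0],"turn": 0,"jaw": -1},{"delta_pos": [5,0,0],"turn": 0,"jaw": -1},{"delta_pos": [0,0,0],"turn": 0,"jaw": -1}]}}

```text
time: 5.72
tool_pos: [0.4556, 0.0625, 0.3958]
tcp_rot: [-3.119, -0.374, -0.004]
wrist_force: [0.6, 0.9, -2.0]
width: 0.105
grip_force: 52.8
```

```bash
python3 - <<'E'
from h import *
im,K,W=shot("wrist");np.savez("wrist4.npz",im=im,K=K,W=W);save("w4.png",cv2.resize(im[20:220,160:360],(600,600),interpolation=cv2.INTER_CUBIC))
s=bot.read_state();T=T_tool(s);print(s["tool_pos"],s["width"],np.degrees(np.arctan2(T[1,0],T[0,0])),s["wrist_force"],s["torque"])
E
```

```text
[0.45503475 0.06240479 0.39542853] 0.10696709034626338 13.684419209833779 [ 0.03632359 -0.22259484 -1.47520384] [ 0.00962369  0.00072046 -0.00597771]
```

View pics/w4.png

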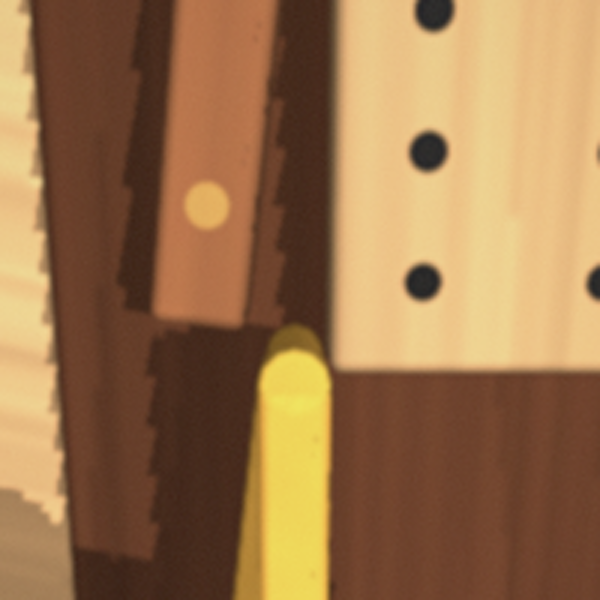

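The tip stands at the slot mouth: straight face (column 330) is about 1.8 mm clear of the block corner (334), with about 4.5 mm to the rail. Slide in.

{"op": "drive_tool", "data": {"increments": [{"delta_pos": [5,0,0],"turn": 0,"jaw": -1},{"delta_pos": [5,0,0],"turn": 0,"jaw": -1},{"delta_pos": [5,0,0],"turn": 0,"jaw": -1},{"delta_pos": [5,0,0],"turn": 0,"jaw": -1},{"delta_pos": [5,0,0],"turn": 0,"jaw": -1},{"delta_pos": [0,0,1],"turn": 0,"jaw": -1},{"delta_pos": [0,0,1],"turn": 0,"jaw": -1},{"delta_pos": [0,0,0],"turn": 0,"jaw": -1}]}}

```text
time: 6.43
tool_pos: [0.4783, 0.0682, 0.3922]
tcp_rot: [-3.119, -0.374, 0.002]
wrist_force: [-1.4, 0.5, -1.6]
width: 0.109
grip_force: 52.8
```

{"op": "drive_tool", "data": {"increments": [{"delta_pos": [0,0,1],"turn": 0,"jaw": -1},{"delta_pos": [0,0,0],"turn": 0,"jaw": -1},{"delta_pos": [0,0,0],"turn": 0,"jaw": -1}]}}

```text
time: 6.68
tool_pos: [0.4782, 0.0681, 0.3916]
tcp_rot: [3.119, 0.374, -0.0]
wrist_force: [-0.9, 0.8, -1.0]
width: 0.102
grip_force: 52.8
```

{"op": "drive_tool", "data": {"increments": [{"delta_pos": [0,0,1],"turn": 0,"jaw": -1},{"delta_pos": [0,0,0],"turn": 0,"jaw": -1},{"delta_pos": [0,0,0],"turn": 0,"jaw": -1}]}}

```text
time: 6.93
tool_pos: [0.4784, 0.0682, 0.3906]
tcp_rot: [-3.119, -0.374, 0.0]
wrist_force: [0.2, 0.1, -1.0]
width: 0.105
grip_force: 52.8
```

{"op": "drive_tool", "data": {"increments": [{"delta_pos": [0,1,0],"turn": 0,"jaw": -1},{"delta_pos": [0,0.5,0],"turn": 0,"jaw": -1},{"delta_pos": [0,0,0],"turn": 0,"jaw": -1}]}}

```text
time: 7.18
tool_pos: [0.4788, 0.0667, 0.3907]
tcp_rot: [-3.119, -0.374, 0.0]
wrist_force: [-0.5, 0.9, -0.6]
width: 0.108
grip_force: 52.8
```

{"op": "drive_tool", "data": {"increments": [{"delta_pos": [0,0,1],"turn": 0,"jaw": -1},{"delta_pos": [0,0,0],"turn": 0,"jaw": -1}]}}

```text
time: 7.35
tool_pos: [0.4789, 0.0668, 0.3897]
tcp_rot: [-3.119, -0.374, -0.0]
wrist_force: [1.0, 0.8, -0.9]
width: 0.101
grip_force: 52.8
```

{"op": "drive_tool", "data": {"increments": [{"delta_pos": [0,0,1],"turn": 0,"jaw": -1},{"delta_pos": [0,0,0],"turn": 0,"jaw": -1}]}}

```text
time: 7.52
tool_pos: [0.4788, 0.0668, 0.3894]
tcp_rot: [-3.119, -0.374, -0.001]
wrist_force: [-3.2, 0.9, 3.0]
width: 0.102
grip_force: 53.5
```

Contact with the board (+3 N). Nudge against the block, then release.

{"op": "drive_tool", "data": {"increments": [{"delta_pos": [0,1,0],"turn": 0,"jaw": -1},{"delta_pos": [0,0,0],"turn": 0,"jaw": -1}]}}

```text
time: 7.68
tool_pos: [0.479, 0.066, 0.3892]
tcp_rot: [-3.118, -0.374, -0.001]
wrist_force: [-4.3, 3.5, 5.7]
width: 0.105
grip_force: 53.6
```

{"op": "drive_tool", "data": {"increments": [{"delta_pos": [0,0,0],"turn": 0,"jaw": -0.7},{"delta_pos": [0,0,0],"turn": 0,"jaw": -0.4},{"delta_pos": [0,0,0],"turn": 0,"jaw": -0.4},{"delta_pos": [0,0,-20],"turn": 0,"jaw": -0.4},{"delta_pos": [0,0,-30],"turn": 0,"jaw": -0.4},{"delta_pos": [0,0,-10],"turn": 0,"jaw": -0.4},{"delta_pos": [0,0,0],"turn": 0,"jaw": -0.4}]}}

```text
time: 8.27
tool_pos: [0.4802, 0.0657, 0.452]
tcp_rot: [3.119, 0.374, 0.011]
wrist_force: [0.4, 0.4, 0.5]
width: 0.302
grip_force: 0.0
```

```bash
python3 - <<'E'
from h import *
im,K,W=shot("wrist");np.savez("wrist5.npz",im=im,K=K,W=W)
s=bot.read_state();T=T_tool(s);print(s["tool_pos"],s["width"],np.degrees(np.arctan2(T[1,0],T[0,0])),s["wrist_force"])
a=np.arctan2(T[1,0],T[0,0]);X=np.array([np.cos(a),np.sin(a)]);Y=np.array([-X[1],X[0]])
hsv=cv2.cvtColor(cv2.resize(im,None,fx=4,fy=4,interpolation=cv2.INTER_CUBIC),cv2.COLOR_RGB2HSV)
for v in(60,145):
    m=((hsv[...,1]>150)&(hsv[...,2]>v)&(hsv[...,0]>19)&(hsv[...,0]<32)).astype(np.uint8)*255
    m=cv2.morphologyEx(m,cv2.MORPH_OPEN,np.ones((9,9)))
    c=max(cv2.findContours(m,0,1)[0],key=cv2.contourArea);print(np.array(cv2.boundingRect(c))/4)
    P=(ray((c[:,0]+.5)/4-.5,K,W,.236)[:,:2]-T[:2,3])*1000;P=np.c_[P@X,P@Y].astype(np.float32);print(cv2.minAreaRect(P))
E
```

```text
[0.47958459 0.06563967 0.44992158] 0.30163390266977635 13.670918910439466 [ 0.24500316 -0.66537241 -0.14083096]
[247.25 128.25  16.25  82.5 ]
((34.0322265625, 1.195389747619629), (53.05305480957031, 9.78549861907959), 0.12937483191490173)
[247.5  129.    16.    81.75]
((33.809207916259766, 1.1228785514831543), (52.606689453125, 9.641484260559082), 0.12937483191490173)
```

The wedge lies parallel in the slot with its tip about 29 mm inside the base mark. Next: shut the fingers, move behind the butt and go down low.

{"op": "drive_tool", "data": {"increments": [{"delta_pos": [-31,-1,0],"turn": 0,"jaw": -1},{"delta_pos": [-31,0,0],"turn": 0,"jaw": -1},{"delta_pos": [0,0,0],"turn": 0,"jaw": -1},{"delta_pos": [0,0,30],"turn": 0,"jaw": -1},{"delta_pos": [0,0,30],"turn": 0,"jaw": -1},{"delta_pos": [0,0,19],"turn": 0,"jaw": -1},{"delta_pos": [0,0,0],"turn": 0,"jaw": -1},{"delta_pos": [0,0,0],"turn": 0,"jaw": -1}], "grip_force": 20}}

```text
time: 8.98
tool_pos: [0.4178, 0.052, 0.3675]
tcp_rot: [-3.119, -0.374, 0.007]
wrist_force: [0.9, 0.2, 0.6]
width: -0.003
grip_force: 0.0
```

{"op": "drive_tool", "data": {"increments": [{"delta_pos": [3,0,0],"turn": 0,"jaw": -1},{"delta_pos": [3,0,0],"turn": 0,"jaw": -1},{"delta_pos": [0,0,0],"turn": 0,"jaw": -1}]}}

```text
time: 9.23
tool_pos: [0.4258, 0.0536, 0.3714]
tcp_rot: [3.119, 0.374, 0.006]
wrist_force: [0.3, -0.2, -1.1]
width: 0.004
grip_force: 0.0
```

{"op": "drive_tool", "data": {"increments": [{"delta_pos": [3,0,0],"turn": 0,"jaw": -1},{"delta_pos": [3,0,0],"turn": 0,"jaw": -1},{"delta_pos": [0,0,0],"turn": 0,"jaw": -1}]}}

```text
time: 9.48
tool_pos: [0.4309, 0.055, 0.3703]
tcp_rot: [3.119, 0.374, 0.002]
wrist_force: [0.6, 0.0, 0.7]
width: -0.003
grip_force: 0.0
```

{"op": "drive_tool", "data": {"increments": [{"delta_pos": [3,0,0],"turn": 0,"jaw": -1},{"delta_pos": [3,0,0],"turn": 0,"jaw": -1},{"delta_pos": [3,0,0],"turn": 0,"jaw": -1},{"delta_pos": [3,0,0],"turn": 0,"jaw": -1}]}}

```text
time: 9.82
tool_pos: [0.442, 0.0578, 0.3697]
tcp_rot: [3.119, 0.374, -0.001]
wrist_force: [-2.2, -0.7, 2.1]
width: -0.0
grip_force: 1.2
```

{"op": "drive_tool", "data": {"increments": [{"delta_pos": [3,0,0],"turn": 0,"jaw": -1},{"delta_pos": [3,0,0],"turn": 0,"jaw": -1},{"delta_pos": [3,0,0],"turn": 0,"jaw": -1}]}}

```text
time: 10.07
tool_pos: [0.4503, 0.0597, 0.3697]
tcp_rot: [3.119, 0.374, -0.005]
wrist_force: [-8.4, -2.7, 7.6]
width: -0.003
grip_force: 4.3
```

{"op": "drive_tool", "data": {"increments": [{"delta_pos": [2,0,0],"turn": 0,"jaw": -1},{"delta_pos": [2,0,0],"turn": 0,"jaw": -1}]}}

```text
time: 10.23
tool_pos: [0.4538, 0.0604, 0.3697]
tcp_rot: [3.118, 0.374, -0.007]
wrist_force: [-8.4, -4.5, 7.7]
width: -0.001
grip_force: 4.6
```

```bash
python3 - <<'E'
from h import *
im,K,W=shot("side");im2,K2,W2=shot("wrist");np.savez("s6.npz",im=im,K=K,W=W,im2=im2,K2=K2,W2=W2)
x=cv2.resize(im[185:250,200:300],(790,513),interpolation=cv2.INTER_CUBIC)
save("s6.png",np.hstack([cv2.resize(im[190:245,205:300],(432,250),interpolation=cv2.INTER_CUBIC),cv2.resize(im2[:,130:400],(352,500),interpolation=cv2.INTER_CUBIC)[:250]]))
save("s6.png",np.hstack([cv2.resize(im[190:245,205:300],(440,500),interpolation=cv2.INTER_CUBIC),cv2.resize(im2[:,130:400],(352,500),interpolation=cv2.INTER_CUBIC)]))
s=bot.read_state();print(s["tool_pos"],s["wrist_force"],s["torque"])
E
```

```text
[0.45407508 0.06039562 0.36974771] [-7.08993591 -4.63318331  5.60081086] [-0.48065243  0.88812685 -0.06398431]
```

View pics/s6.png

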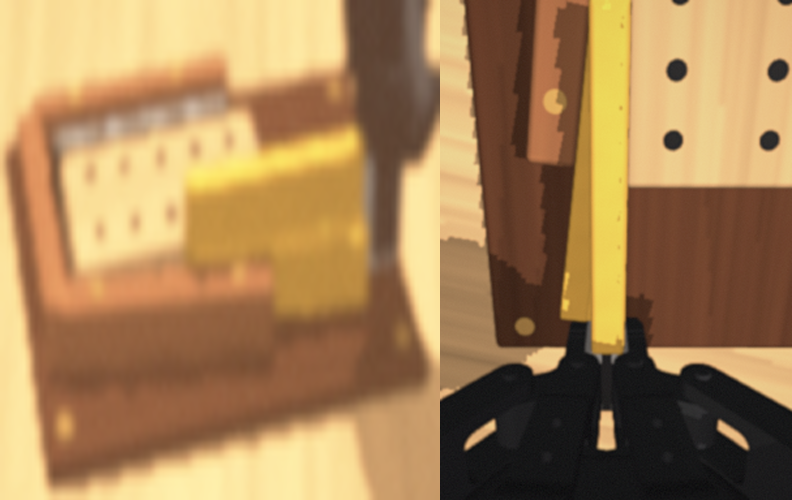

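The last picture shows the wedge lying flat and straight along the block, with the shut fingers against its butt. Now keep pushing in small steps while watching the force.

{"op": "drive_tool", "data": {"increments": [{"delta_pos": [2,0,0],"turn": 0,"jaw": -1},{"delta_pos": [2,0,0],"turn": 0,"jaw": -1},{"delta_pos": [2,0,0],"turn": 0,"jaw": -1}]}}

```text
time: 10.58
tool_pos: [0.4593, 0.0615, 0.3697]
tcp_rot: [3.117, 0.374, -0.008]
wrist_force: [-10.5, -5.5, 8.1]
width: 0.0
grip_force: 5.4
```

{"op": "drive_tool", "data": {"increments": [{"delta_pos": [2,0,0],"turn": 0,"jaw": -1},{"delta_pos": [2,0,0],"turn": 0,"jaw": -1}]}}

```text
time: 10.75
tool_pos: [0.4628, 0.0622, 0.3697]
tcp_rot: [3.116, 0.374, -0.011]
wrist_force: [-14.9, -7.5, 12.6]
width: 0.0
grip_force: 7.9
```

{"op": "drive_tool", "data": {"increments": [{"delta_pos": [2,0,0],"turn": 0,"jaw": -1},{"delta_pos": [2,0,0],"turn": 0,"jaw": -1}]}}

```text
time: 10.92
tool_pos: [0.4659, 0.0626, 0.3697]
tcp_rot: [3.115, 0.374, -0.016]
wrist_force: [-19.4, -10.0, 15.4]
width: -0.001
grip_force: 9.9
```

About 21 N along the push already, with vertical load from arm sag. I'll hold, relieve the vertical load slightly and read again.

{"op": "drive_tool", "data": {"increments": [{"delta_pos": [0,0,-0.5],"turn": 0,"jaw": -1},{"delta_pos": [0,0,0],"turn": 0,"jaw": -1}]}}

```text
time: 11.08
tool_pos: [0.4661, 0.0626, 0.3698]
tcp_rot: [3.115, 0.374, -0.014]
wrist_force: [-13.4, -9.5, 10.5]
width: -0.001
grip_force: 7.7
```

```bash
python3 - <<'E'
from h import *
im,K,W=shot("wrist");s=bot.read_state();T=T_tool(s);np.savez("w7.npz",im=im,K=K,W=W)
print(s["tool_pos"],s["wrist_force"],s["torque"],T[:3,2],np.degrees(np.arctan2(T[1,0],T[0,0])))
F=s["wrist_force"];M=s["torque"];print("lever z from My, Mx",M[1]/F[0],-M[0]/F[1])
E
```

```text
[0.4661131  0.06260241 0.36977484] [-14.10499964  -9.43267643   9.34941532] [-1.26823825  1.84345781 -0.07690106] [-0.00846824 -0.00497768 -0.99995175] 13.69544119320242
lever z from My, Mx -0.13069534636457653 -0.13445158016486322
```

Contact is at the rib top with a sideways preload of about 6 N, because the wedge moves to -y as it advances. I'll back off, measure the wedge and re-push cleanly.

{"op": "drive_tool", "data": {"increments": [{"delta_pos": [-4,0,0],"turn": 0,"jaw": -1},{"delta_pos": [-6,0,0],"turn": 0,"jaw": -1},{"delta_pos": [0,0,-40],"turn": 0,"jaw": -1},{"delta_pos": [0,0,-40],"turn": 0,"jaw": -1},{"delta_pos": [0,0,0],"turn": 0,"jaw": -1},{"delta_pos": [0,0,0],"turn": 0,"jaw": -1}]}}

```text
time: 11.63
tool_pos: [0.4594, 0.062, 0.4535]
tcp_rot: [-3.119, -0.374, -0.012]
wrist_force: [0.5, 0.0, -1.4]
width: -0.002
grip_force: 0.0
```

```bash
cat > meas.py <<'E'
from h import *
im,K,W=shot("wrist");s=bot.read_state();T=T_tool(s);np.savez("w8.npz",im=im,K=K,W=W)
a=np.arctan2(T[1,0],T[0,0]);X=np.array([np.cos(a),np.sin(a)]);Y=np.array([-X[1],X[0]])
print(s["tool_pos"],s["wrist_force"].round(1),np.degrees(a))
hsv=cv2.cvtColor(cv2.resize(im,None,fx=4,fy=4,interpolation=cv2.INTER_CUBIC),cv2.COLOR_RGB2HSV)
m=((hsv[...,1]>150)&(hsv[...,2]>145)&(hsv[...,0]>19)&(hsv[...,0]<32)).astype(np.uint8)*255
m=cv2.morphologyEx(m,cv2.MORPH_OPEN,np.ones((9,9)))
c=max(cv2.findContours(m,0,1)[0],key=cv2.contourArea);p=(c[:,0]+.5)/4-.5
P=(ray(p,K,W,.236)[:,:2]-T[:2,3])*1000;P=np.c_[P@X,P@Y]
print("rect in tool frame",cv2.minAreaRect(P.astype(np.float32)),"x",P[:,0].min(),P[:,0].max())
for lo in np.arange(P[:,0].min()+8,P[:,0].max()-8,12):
    k=P[(P[:,0]>lo)&(P[:,0]<lo+5)];print(round(lo,1),k[:,1].min().round(2),k[:,1].max().round(2))
E
python3 meas.py
```

```text
[0.45878117 0.06193841 0.45128835] [-0.6 -0.4 -0.6] 13.688527336602391
rect in tool frame ((65.97351837158203, -2.537074089050293), (9.322623252868652, 98.3130111694336), 89.71253204345703) x 16.821908364543376 115.12488230147052
24.8 -6.58 2.29
36.8 -6.59 2.25
48.8 -6.79 2.06
60.8 -6.66 2.03
72.8 -7.08 1.7
84.8 -6.98 1.82
96.8 -7.24 1.5
```

The wedge is flat (even rib width along its length, same length as before) and has shifted about 3 mm with the block. Its tip is at base x of about +5. Realign by +3 mm and push again.

{"op": "drive_tool", "data": {"increments": [{"delta_pos": [-10,3,0],"turn": 0,"jaw": -1},{"delta_pos": [0,0,30],"turn": 0,"jaw": -1},{"delta_pos": [0,0,30],"turn": 0,"jaw": -1},{"delta_pos": [0,0,21],"turn": 0,"jaw": -1},{"delta_pos": [4,0,0],"turn": 0,"jaw": -1},{"delta_pos": [4,0,0],"turn": 0,"jaw": -1},{"delta_pos": [3,0,0],"turn": 0,"jaw": -1},{"delta_pos": [0,0,0],"turn": 0,"jaw": -1}]}}

```text
time: 12.35
tool_pos: [0.4604, 0.0591, 0.369]
tcp_rot: [-3.119, -0.374, 0.001]
wrist_force: [0.1, -0.1, 0.2]
width: 0.002
grip_force: 0.0
```

{"op": "drive_tool", "data": {"increments": [{"delta_pos": [2,0,0],"turn": 0,"jaw": -1},{"delta_pos": [2,0,0],"turn": 0,"jaw": -1}]}}

```text
time: 12.52
tool_pos: [0.4641, 0.06, 0.3694]
tcp_rot: [3.119, 0.374, 0.0]
wrist_force: [0.1, 0.4, 0.5]
width: 0.0
grip_force: 0.0
```

{"op": "drive_tool", "data": {"increments": [{"delta_pos": [1,0,0],"turn": 0,"jaw": -1},{"delta_pos": [0,0,0],"turn": 0,"jaw": -1}]}}

```text
time: 12.68
tool_pos: [0.4649, 0.0603, 0.3692]
tcp_rot: [3.119, 0.374, -0.001]
wrist_force: [-1.4, 0.3, 0.3]
width: 0.001
grip_force: 0.0
```

Contact at about the same spot as before. Step on by 1 mm.

{"op": "drive_tool", "data": {"increments": [{"delta_pos": [1,0,0],"turn": 0,"jaw": -1},{"delta_pos": [0,0,0],"turn": 0,"jaw": -1}]}}

```text
time: 12.85
tool_pos: [0.4656, 0.0604, 0.3691]
tcp_rot: [3.119, 0.374, -0.002]
wrist_force: [-3.5, -0.9, 1.2]
width: 0.002
grip_force: 0.0
```

{"op": "drive_tool", "data": {"increments": [{"delta_pos": [1,0,0],"turn": 0,"jaw": -1},{"delta_pos": [0,0,0],"turn": 0,"jaw": -1}]}}

```text
time: 13.02
tool_pos: [0.4665, 0.0606, 0.369]
tcp_rot: [3.119, 0.374, -0.002]
wrist_force: [-5.1, -1.5, 0.6]
width: -0.002
grip_force: 0.0
```

{"op": "drive_tool", "data": {"increments": [{"delta_pos": [1,0,0],"turn": 0,"jaw": -1},{"delta_pos": [0,0,0],"turn": 0,"jaw": -1}]}}

```text
time: 13.18
tool_pos: [0.4676, 0.0608, 0.369]
tcp_rot: [3.119, 0.374, -0.002]
wrist_force: [-4.6, -2.0, 2.4]
width: -0.004
grip_force: 0.0
```

It still slides at 5 N, so the earlier resistance was the sideways preload. Continue, tracking the wedge sideways.

{"op": "drive_tool", "data": {"increments": [{"delta_pos": [1.5,0.2,0],"turn": 0,"jaw": -1},{"delta_pos": [1.5,0.2,0],"turn": 0,"jaw": -1}]}}

```text
time: 13.35
tool_pos: [0.4704, 0.061, 0.369]
tcp_rot: [3.119, 0.374, -0.003]
wrist_force: [-6.0, -2.7, 3.0]
width: 0.0
grip_force: 0.0
```

{"op": "drive_tool", "data": {"increments": [{"delta_pos": [1.5,0.2,0],"turn": 0,"jaw": -1},{"delta_pos": [1.5,0.2,0],"turn": 0,"jaw": -1}]}}

```text
time: 13.52
tool_pos: [0.4729, 0.0613, 0.3689]
tcp_rot: [3.118, 0.374, -0.006]
wrist_force: [-11.6, -3.0, 5.6]
width: 0.002
grip_force: 0.1
```

{"op": "drive_tool", "data": {"increments": [{"delta_pos": [1.5,0.2,0],"turn": 0,"jaw": -1},{"delta_pos": [1.5,0.2,0],"turn": 0,"jaw": -1}]}}

```text
time: 13.68
tool_pos: [0.4748, 0.0615, 0.3688]
tcp_rot: [3.119, 0.374, -0.013]
wrist_force: [-17.3, -3.6, 9.9]
width: -0.0
grip_force: 3.6
```

{"op": "drive_tool", "data": {"increments": [{"delta_pos": [0,0,-0.3],"turn": 0,"jaw": -1},{"delta_pos": [0,0,0],"turn": 0,"jaw": -1}]}}

```text
time: 13.85
tool_pos: [0.4748, 0.0615, 0.3689]
tcp_rot: [3.119, 0.374, -0.013]
wrist_force: [-14.3, -3.4, 7.5]
width: -0.004
grip_force: 2.4
```

{"op": "drive_tool", "data": {"increments": [{"delta_pos": [0.7,0,0],"turn": 0,"jaw": -1},{"delta_pos": [0,0,0],"turn": 0,"jaw": -1}]}}

```text
time: 14.02
tool_pos: [0.4751, 0.0615, 0.3689]
tcp_rot: [3.118, 0.375, -0.015]
wrist_force: [-16.1, -4.0, 8.9]
width: 0.001
grip_force: 3.4
```

{"op": "drive_tool", "data": {"increments": [{"delta_pos": [0.8,0,0],"turn": 0,"jaw": -1},{"delta_pos": [0,0,0],"turn": 0,"jaw": -1}]}}

```text
time: 14.18
tool_pos: [0.4755, 0.0616, 0.3688]
tcp_rot: [3.118, 0.375, -0.017]
wrist_force: [-16.8, -5.3, 9.6]
width: -0.002
grip_force: 4.3
```

{"op": "drive_tool", "data": {"increments": [{"delta_pos": [0.8,0,0],"turn": 0,"jaw": -1},{"delta_pos": [0,0,0],"turn": 0,"jaw": -1}]}}

```text
time: 14.35
tool_pos: [0.476, 0.0617, 0.3689]
tcp_rot: [3.118, 0.375, -0.019]
wrist_force: [-19.5, -5.6, 11.6]
width: -0.001
grip_force: 5.0
```

About 20 N, but part of it goes into vertical friction. I'll back off, raise a little, and re-push to check that it holds cleanly.

{"op": "drive_tool", "data": {"increments": [{"delta_pos": [-4,0,0],"turn": 0,"jaw": -1},{"delta_pos": [0,0.3,-0.5],"turn": 0,"jaw": -1},{"delta_pos": [2,0,0],"turn": 0,"jaw": -1},{"delta_pos": [1,0,0],"turn": 0,"jaw": -1},{"delta_pos": [0,0,0],"turn": 0,"jaw": -1}]}}

```text
time: 14.77
tool_pos: [0.4759, 0.0615, 0.3695]
tcp_rot: [3.119, 0.375, -0.016]
wrist_force: [-17.4, -3.7, 9.3]
width: -0.004
grip_force: 8.7
```

{"op": "drive_tool", "data": {"increments": [{"delta_pos": [1,0,-0.2],"turn": 0,"jaw": -1},{"delta_pos": [0,0,0],"turn": 0,"jaw": -1}]}}

```text
time: 14.93
tool_pos: [0.4764, 0.0616, 0.3695]
tcp_rot: [3.118, 0.374, -0.018]
wrist_force: [-18.6, -5.4, 11.6]
width: -0.005
grip_force: 9.6
```

{"op": "drive_tool", "data": {"increments": [{"delta_pos": [0.6,0,-0.1],"turn": 0,"jaw": -1},{"delta_pos": [0,0,0],"turn": 0,"jaw": -1}]}}

```text
time: 15.1
tool_pos: [0.4766, 0.0617, 0.3695]
tcp_rot: [3.118, 0.375, -0.02]
wrist_force: [-20.5, -5.6, 12.2]
width: 0.001
grip_force: 10.4
```

{"op": "drive_tool", "data": {"increments": [{"delta_pos": [0.6,0,-0.1],"turn": 0,"jaw": -1},{"delta_pos": [0,0,0],"turn": 0,"jaw": -1}]}}

```text
time: 15.27
tool_pos: [0.477, 0.0618, 0.3695]
tcp_rot: [3.118, 0.375, -0.021]
wrist_force: [-21.7, -5.7, 12.1]
width: 0.003
grip_force: 10.7
```

{"op": "drive_tool", "data": {"increments": [{"delta_pos": [0.5,0,-0.1],"turn": 0,"jaw": -1},{"delta_pos": [0,0,0],"turn": 0,"jaw": -1}]}}

```text
time: 15.43
tool_pos: [0.4772, 0.0618, 0.3695]
tcp_rot: [3.118, 0.375, -0.023]
wrist_force: [-24.1, -5.8, 12.3]
width: -0.0
grip_force: 11.4
```

24.8 N along the slot and barely yielding, so it is locked. Retreat and check.

{"op": "drive_tool", "data": {"increments": [{"delta_pos": [-4,0,0],"turn": 0,"jaw": -1},{"delta_pos": [-8,0,0],"turn": 0,"jaw": -1},{"delta_pos": [0,0,-40],"turn": 0,"jaw": -1},{"delta_pos": [0,0,-40],"turn": 0,"jaw": -1},{"delta_pos": [0,0,-20],"turn": 0,"jaw": -1},{"delta_pos": [0,0,0],"turn": 0,"jaw": -1},{"delta_pos": [0,0,0],"turn": 0,"jaw": -1}]}}

```text
time: 16.02
tool_pos: [0.4701, 0.0599, 0.473]
tcp_rot: [3.119, 0.374, 0.011]
wrist_force: [-0.5, 0.1, -0.1]
width: 0.0
grip_force: 0.0
```

```bash
python3 meas.py
```

```text
[0.4695363  0.05982432 0.47106793] [-0.3 -0.7  0.1] 13.685395442960331
rect in tool frame ((65.8163070678711, 0.9642360210418701), (98.42931365966797, 9.421981811523438), 0.0592394582927227) x 16.603082385841493 115.0312722681084
24.6 -3.52 5.31
36.6 -3.63 5.38
48.6 -3.4 5.15
60.6 -3.33 5.54
72.6 -3.43 5.48
84.6 -3.37 5.7
96.6 -3.46 5.45
```

```bash
python3 -c "
from workcell import bot
print(bot.finish_job())"
```

```text
the job is handed in; nothing more can be done
None
```

I put the wedge flat in the slot and drove it in with a push of about 25 N. By then it was barely yielding, with its thin end at about base x = +16 mm. I let go and handed the job in at about 16 s; the final wrist image showed the wedge flat and straight, but I did not separately check the block for splitting or the goods around for movement.

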